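Pry up the stuck lid of the powder box

TASK

The lid of the square wooden powder box on the scalloped tray is stuck. Take the flat steel pry bar with the wooden handle from its white rest, put its blade over the white ring bar with the tip under the lid's overhanging lip, and lever the handle down until the lid has come up about a centimetre; then let go of the pry bar and leave it lying there or anywhere on the vanity. Leave the atomizer standing where it is.

Things in the scene. Friction and masses are not known exactly. Their poses are not given: they have to be found in the camera images.
- prybar: Loose pry bar, 160 mm, 110 g. Origin mid-bar, +x to the tip (x=+80), z up. Steel blade x -10 to 80 mm, 16 wide, 5 thick; dark wooden handle x -80 to -10, 18 wide, 14 thick. Lies level on a white rest, origin 27 mm above the vanity; ridges under x=-70 and +50, a 4 mm high, 24 mm wide foot between: grip the handle across its width at x=-40. Flat comb and grey nail file about 90 mm to either side.
- ringbar: Fulcrum: white ceramic ring bar fixed on the tray before the box's lip; 80 mm long (its x), 16 mm thick, round top of 8 mm radius. Origin on the middle of its top line, 62 mm above the vanity, 35 mm outside the lip edge and 15 mm below the lip's underside: a level blade on it has 10 mm of air under the lip. y points straight away from the box, z up.
- lid: Stuck flat wooden lid, 120 (x) by 132 (y) by 14 mm, on a fixed box. Origin: middle of its lip's lower edge, facing the ring bar, 77 mm above the vanity when shut; y points out to the ring bar (lid at y -132 to 0), z up. The lip overhangs the box wall by 26 mm. It slides only straight up (at most 25 mm), resists with about 10 N, more if moved fast, and stays where left.
- atomizer: Bystander: cut-glass atomizer, 68 mm across, 98 mm tall, dark squeeze bulb reaching 62 mm to its +y side; stands loose on the vanity, farther from the robot than the tray and the pry bar. Origin at the centre of its underside, z up.
Mind the look-alikes: they are no part of the job. Leave any orange look-alike of the prybar alone.

How it is judged:
By the outcome, as a careful person would: the job done as asked, in the order asked, and still so for the second after the job is handed in, with the robot touching nothing.
It also fails if it takes over 42 s, if anything falls off the work surface, if the arm or the gripper's body presses on something with over 40 N, if the wrist force passes 120 N, or if a joint passes its speed limit or range.

ROBOT

A 6-joint arm with a two-finger parallel gripper is mounted at the origin on the work surface. World frame = base frame: x ahead of the robot, y to its left, z up, the work surface at z = 0. Lengths are in m, angles in rad, forces in N, time in s.
With the tool pointing down it reaches from about 0.325 to 0.75 m from the base axis. Payload 7.6 kg.
Tool frame: the origin (TCP) lies between the finger pads; the fingertips stand tips_ahead ahead of it and the grasp point (between the pads) lies 6 mm ahead of it (tips_ahead is the distance from the TCP to the fingertips, in m); z points along the fingers, y is the direction in which the jaws open and shut (so a half turn about z gives the same grasp; the last joint's range is limited). The gripper opens to 85 mm and grips with 20 to 120 N. Pads are 22 mm wide; open, the fingers measure 114 mm over their backs; the gripper's body (76 mm by 85 mm) begins 54 mm behind the grasp point. The pads swing forward as they close: fully open they stand 13 mm farther back than shut.
Start: joints at [1.064, 0.052, 1.401, -0, 1.689, -0.07], TCP at [0.222, 0.476, 0.256] pointing down, gripper open.
Joint ranges: [-2.9, 2.9], [-0.91, 2.17], [0.12, 2.37], [-1.06, 4.2], [0.26, 2.73], [-2.93, 2.93]. Speed limits (rad/s): [2.57, 2.57, 3.01, 3.14, 3.14, 3.14].

INTERFACE

Orientations are given as [roll, pitch, yaw] about the fixed x, y, z axes, in that order (R = Rz(yaw) Ry(pitch) Rx(roll)).
In Python, from cell import * gives the robot as it stands.
- The arm moves only by the tool carry_out, never from a script. Its argument "steps" is a list of rows, each an object with "delta_pos": the shift along the world's x, y, z in mm, a list of three; "twist": the turn about the world's z in rad. A call has 1 to 10 rows; each row is the pose to reach, as a shift and turn from the pose measured when the call began; what a row does not reach only later rows make up. A row lasts 1/12 s, in which the tool goes at most 41.7 mm and 7.16 degrees, less where a joint would pass 70% of its speed; a pose out of reach is approached as far as the arm can. A call with a gripper value outside its range is refused whole. "jaw" is the opening, from 0 (shut) to 1 (fully open), set as the call begins (left out, the last holds). The fingers move at their own pace and stop on an object; "newtons" is the grip in N (left out, the last holds). Time passes only in rows, so rows that repeat a pose let the fingers close. It gives the time, the measured TCP pose, the force and the opening at its end, in the units of the state.
- observe(): the state, without advancing time (a new reading comes with each control period).
- grab_frame(name): name is "scene" or "top" or "wrist"; returns a dict with "frame" (420x560x3 uint8, red, green, blue), "fx", "fy", "cx", "cy" (pixels), "R" (3x3) and "t" (3): a world point X has camera coordinates R X + t. Camera axes: x right, y down, z forward; pixel columns grow to the right and rows downward; lengths in m; the calibration is good to about 2 mm. A picture is of the moment at which its call begins. There is no depth.
- hand_in(): hands the job in, once; it reports no verdict.
The state is a dict: "time": time; "joint_pos": joint angles; "qvel": joint speeds; "tau": joint torques, N m; "tcp_pos": TCP position; "tool_rot": TCP orientation; "ft_force": force on the tool from outside, world axes, zero at the start; "torque": the same for the moment, N m; "gripper_width": opening from 0.0 (shut) to 1.0 (fully open).
Only numpy, scipy, OpenCV 4.12 (cv2) and the standard library are available. Lean on these libraries where they do the work, as an engineer would, in place of code of your own. Each camera call takes 0.05 s, during which the arm holds its last target. There are 200 camera calls.

## Working session

There is one attempt and no reset: what is moved stays moved. The work goes in short steps, Python scripts to look and compute and a tool call to move; the robot and the scene stay as the last step left them, time stands still between calls to the robot, and variables do not carry over. Pictures are saved under pics/ and viewed, about 8 in all and at most 12, crops included, and the job is handed in when it is done.

Besides the shell and the picture viewer there is one more tool, called after ">>>" as a command line: name --argument value ..., lists and objects as JSON in quotes. carry_out: Moves the arm, as the interface text tells. Its arguments: {"type":"object","properties":{"steps":{"type":"array","items":{"type":"object","properties":{"delta_pos":{"type":"array","items":{"type":"number"}},"twist":{"type":"number"}}}},"jaw":{"type":"number"},"newtons":{"type":"number"}},"required":["steps"]}

```bash
mkdir -p pics; ls; cat > h.py <<'E'
import numpy as np, cv2, pickle
from cell import *
def snap(cam,name):
    f=grab_frame(cam); pickle.dump(f,open(f'pics/{name}.pkl','wb')); cv2.imwrite(f'pics/{name}.png',f['frame'][:,:,::-1]); return f
def ld(n): return pickle.load(open(f'pics/{n}.pkl','rb'))
def ray(f,u,v):
    R=np.array(f['R']);t=np.array(f['t']); d=R.T@np.array([(u-f['cx'])/f['fx'],(v-f['cy'])/f['fy'],1]); return -R.T@t, d
def onz(f,u,v,z):
    c,d=ray(f,u,v); return c+d*(z-c[2])/d[2]
def tri(obs):
    A=np.zeros((3,3));b=np.zeros(3)
    for f,u,v in obs:
        c,d=ray(f,u,v); d/=np.linalg.norm(d); P=np.eye(3)-np.outer(d,d); A+=P;b+=P@c
    X=np.linalg.solve(A,b); return X,[np.linalg.norm(proj(f,X)-[u,v]) for f,u,v in obs]
def proj(f,X):
    p=np.array(f['R'])@X+np.array(f['t']); return np.array([f['fx']*p[0]/p[2]+f['cx'],f['fy']*p[1]/p[2]+f['cy']])
def crop(n,u0,u1,v0,v1,k,out):
    im=cv2.imread(f'pics/{n}.png')[v0:v1,u0:u1]; cv2.imwrite(f'pics/{out}.png',cv2.resize(im,None,fx=k,fy=k,interpolation=cv2.INTER_CUBIC))
E
python3 - <<'E'
from h import *
a=snap('scene','s0');b=snap('top','t0');print(observe())
for f in(a,b): print(f['fx'],f['cx'],f['cy'],-np.array(f['R']).T@f['t'])
# Combined
A=cv2.imread('pics/s0.png');B=cv2.imread('pics/t0.png')
cv2.imwrite('pics/s0b.png',cv2.resize(A,(800,600)));cv2.imwrite('pics/t0b.png',cv2.resize(B,(800,600)))
E
```

```text
pics
{'time': 0.1, 'joint_pos': array([ 1.06372531e+00,  5.27819614e-02,  1.40163984e+00, -1.38005063e-05,
        1.68861973e+00, -7.02884772e-02]), 'qvel': array([-2.10057705e-03, -2.39962105e-03, -2.99180248e-03, -3.86193041e-04,
       -2.76546391e-04, -6.97569902e-06]), 'tau': array([ 9.97586940e-04, -3.82585609e+01, -3.60982990e+01, -4.69802194e-05,
        4.78718866e-03, -3.21797108e-05]), 'tcp_pos': array([0.22194722, 0.47550916, 0.25554394]), 'tool_rot': array([-3.14014639e+00, -8.80819482e-05,  2.70480844e+00]), 'ft_force': array([ 0.27521111, -0.95512997,  0.62013784]), 'torque': array([ 0.02594865, -0.06655631,  0.00132668]), 'gripper_width': 0.9982461878927776}
457.8863444288489 272.4997058614853 210.44662193896326 [0.87098898 0.85138499 0.67396819]
506.88474024711894 282.5974382958511 196.146474803113 [0.24696267 0.15624013 1.33897123]
```

View pics/s0b.png

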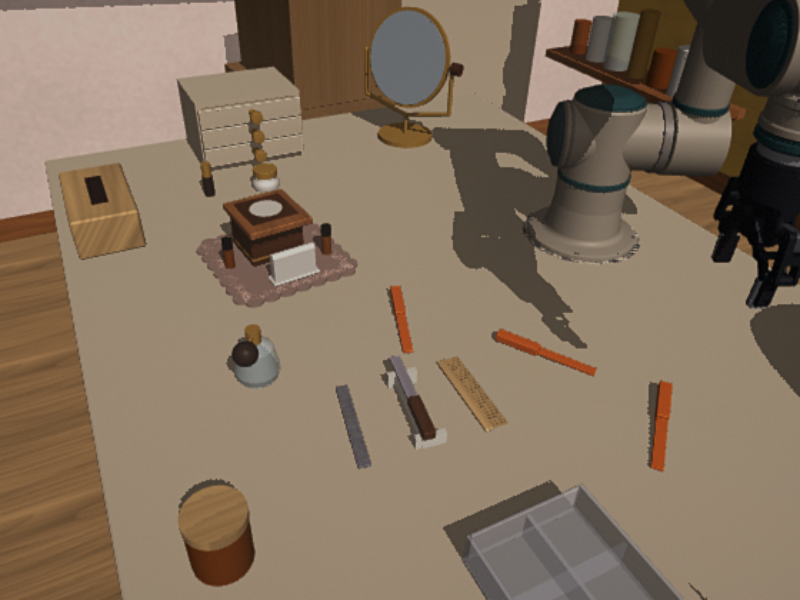

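View pics/t0b.png

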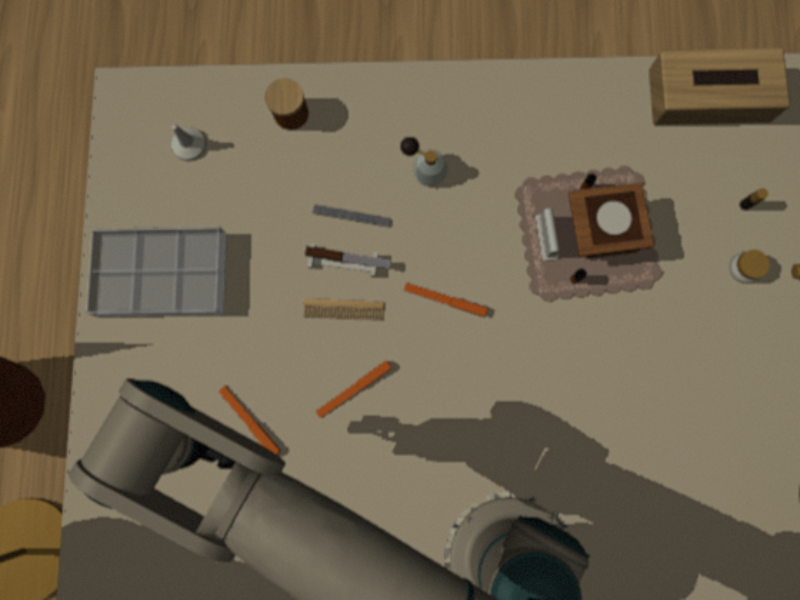

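The scene view shows the wooden-handled bar at about (413,400), with the ring bar at (294,264). In the top view the bar runs from handle (307,252) to tip (390,263), the ring bar is at (546,234), and the lid's lip edge is at x≈573.

Things that could be taken for the pry bar (top-view pixels):
- orange bars at (445,300), (353,390) and (250,420)
- grey nail file at (352,215)
- comb at (345,308)

I choose the steel bar with the dark wooden handle on the white rest, at (348,257).

```bash
python3 - <<'E'
from h import *
crop('t0',205,285,160,200,9,'a1');crop('t0',355,465,112,212,5,'a2')
crop('s0',260,320,240,320,5,'b1');crop('s0',130,255,120,220,5,'b2')
L=lambda n:cv2.imread(f'pics/{n}.png')
def pad(a,w,h):
    o=np.zeros((h,w,3),np.uint8);o[:min(h,a.shape[0]),:min(w,a.shape[1])]=a[:h,:w];return o
cv2.imwrite('pics/c1.png',L('a1')); 
cv2.imwrite('pics/c2.png',pad(L('a2'),550,500))
cv2.imwrite('pics/c3.png',L('b2'))
cv2.imwrite('pics/c4.png',L('b1'))
# combine: c1 (720x360)
cv2.imwrite('pics/m1.png',np.hstack([pad(cv2.resize(L('b1'),None,fx=.8,fy=.8),240,340),pad(cv2.resize(L('a1'),None,fx=7/9,fy=7/9),560,340)]))
E
```

```text
(no output)
```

View pics/m1.png

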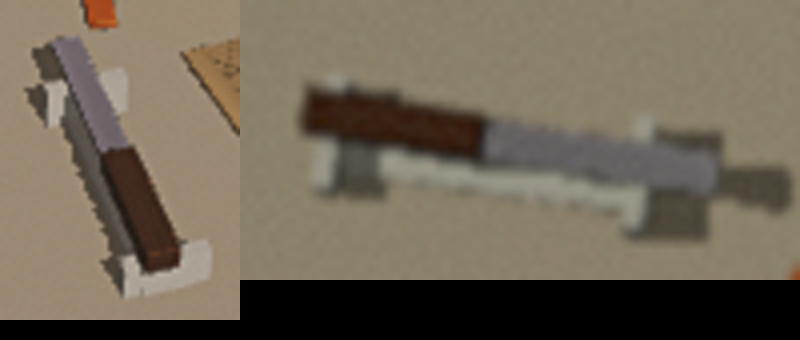

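View pics/c2.png

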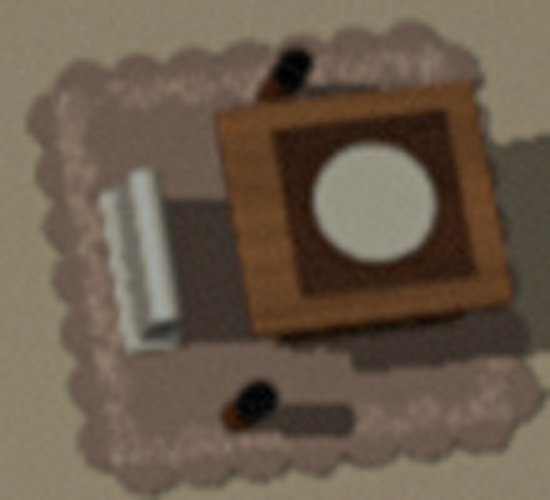

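View pics/c3.png

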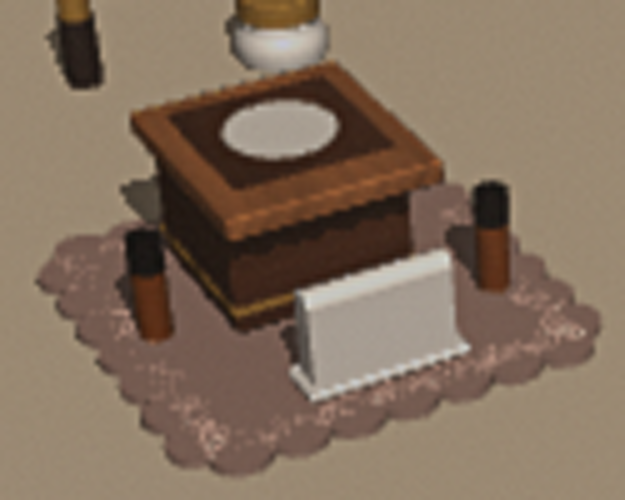

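```bash
python3 - <<'E'
from h import *
T=ld('t0');S=ld('s0');np.set_printoptions(precision=4,suppress=True)
R=lambda x,y:(T,205+(x-240)/7,160+y/7)
L=lambda x,y:(S,260+x/4,240+y/4)
P=lambda x,y:(T,355+x/5,112+y/5)
Q=lambda x,y:(S,130+x/5,120+y/5)
for n,o in dict(hend=[R(304,108),L(161,252)],junc=[R(486,140),L(118,151)],tip=[R(717,172),L(66,42)],
 lidA=[P(219,112),Q(229,222)],lidB=[P(255,333),Q(441,163)],lidC=[P(512,302),Q(333,65)],lidD=[P(471,83),Q(133,115)],
 ring1=[P(144,170),Q(301,292)],ring2=[P(168,322),Q(449,254)]).items():
  print(n,*tri(o))
E
```

```text
hend [0.555  0.3604 0.0288] [np.float64(0.05214847231278107), np.float64(0.07488164041389114)]
junc [0.5414 0.2916 0.0267] [np.float64(0.25722352039788976), np.float64(0.3457324210398182)]
tip [0.5273 0.2047 0.0236] [np.float64(0.6367612950817466), np.float64(0.7933356306521422)]
lidA [ 0.6409 -0.1218  0.0864] [np.float64(0.15549650755250524), np.float64(0.16246023151129302)]
lidB [ 0.5248 -0.1335  0.0863] [np.float64(0.07877555640507548), np.float64(0.07706631353667683)]
lidC [ 0.5388 -0.2639  0.0845] [np.float64(0.15945815584916745), np.float64(0.1456493847730789)]
lidD [ 0.6543 -0.2516  0.085 ] [np.float64(0.18700714818333175), np.float64(0.18205401500567334)]
ring1 [ 0.6182 -0.0868  0.0599] [np.float64(0.2764304380870398), np.float64(0.2932480103144738)]
ring2 [ 0.5374 -0.0957  0.0562] [np.float64(0.3745046812519796), np.float64(0.37988879589935326)]
```

>>> carry_out --steps '[{"delta_pos": [40,-15,0],"twist": -0.12},{"delta_pos": [80,-35,0],"twist": -0.24},{"delta_pos": [115,-55,-10],"twist": -0.36},{"delta_pos": [150,-70,-20],"twist": -0.48},{"delta_pos": [185,-88,-30],"twist": -0.6},{"delta_pos": [220,-104,-40],"twist": -0.72},{"delta_pos": [255,-120,-50],"twist": -0.84},{"delta_pos": [290,-136,-60],"twist": -0.96},{"delta_pos": [326,-154,-70],"twist": -1.08},{"delta_pos": [326,-154,-80],"twist": -1.2}]' --jaw 1.0

```text
time: 0.93
tcp_pos: [0.5526, 0.317, 0.1732]
tool_rot: [-3.14, 0.002, 1.493]
ft_force: [-0.5, -0.8, -1.2]
gripper_width: 0.998
```

>>> carry_out --steps '[{"delta_pos": [0,0,-20],"twist": -0.11},{"delta_pos": [0,0,-20],"twist": -0.11},{"delta_pos": [0,0,-20],"twist": -0.11}]'

```text
time: 1.18
tcp_pos: [0.5519, 0.3165, 0.1514]
tool_rot: [-3.137, 0.005, 1.386]
ft_force: [0.4, -0.1, -0.9]
gripper_width: 1.001
```

```bash
python3 - <<'E'
from h import *
import cell
print(observe()['tcp_pos'],observe()['tool_rot'],getattr(cell,'tips_ahead',None),[x for x in dir(cell) if not x.startswith('_')])
f=snap('wrist','w0');print(-np.array(f['R']).T@f['t'])
for n,X in dict(grip=(.548,.322,.034),tip=(.527,.204,.0295),end=(.555,.3614,.034)).items(): print(n,proj(f,np.array(X)))
cv2.imwrite('pics/w0b.png',cv2.resize(cv2.imread('pics/w0.png'),(800,600)))
E
```

```text
[0.55186657 0.31654565 0.15138369] [-3.13671971  0.0047244   1.38601906] 0.025 ['IKError', 'grab_frame', 'hand_in', 'observe', 'tips_ahead']
[0.56726555 0.39826449 0.26835692]
grip [272.13941699 209.07636234]
tip [274.23315043 345.36247454]
end [271.2982193  151.89727097]
```

View pics/w0b.png

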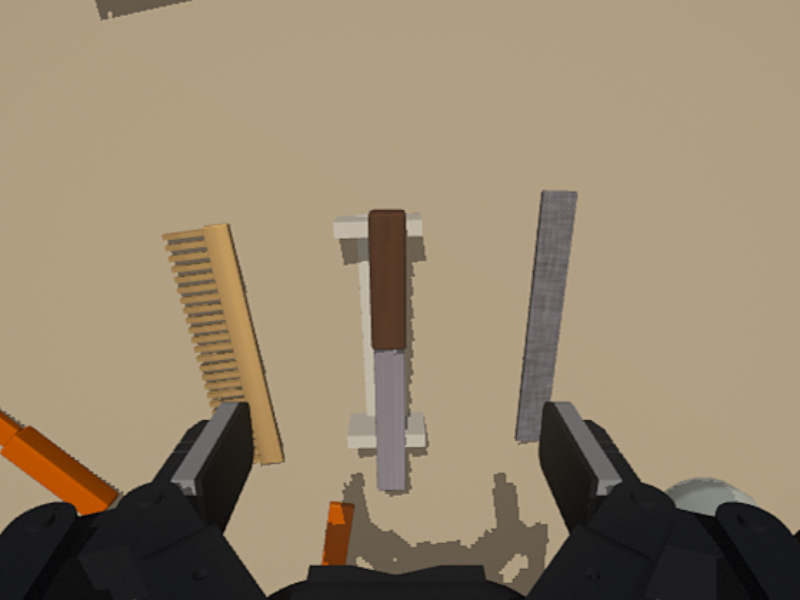

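The wrist view shows the bar with a dark handle end at (387,210), the junction at (389,349) and the tip at (391,491). The comb is to its left and the nail file to its right, so this is the right bar.

```bash
python3 - <<'E'
from h import *
np.set_printoptions(precision=4,suppress=True)
W=ld('w0');T=ld('t0');S=ld('s0');k=.7
pts=dict(hend=((387,211),(214.1,175.4),(300.2,303),.034),junc=((389,349),(240.1,180),(289.5,277.7),.0295),tip=((391,491),(273.1,184.6),(276.5,250.5),.0295))
for n,(w,t,s,z) in pts.items(): print(n,onz(W,w[0]*k,w[1]*k,z),*tri([(W,w[0]*k,w[1]*k),(T,*t),(S,*s)]))
E
```

```text
hend [0.5553 0.3642 0.034 ] [0.5552 0.3616 0.029 ] [np.float64(2.7923701721759007), np.float64(0.45112520328142236), np.float64(0.44105504542552226)]
junc [0.5426 0.2935 0.0295] [0.5417 0.2919 0.0267] [np.float64(0.8928489965372024), np.float64(0.23035761613214553), np.float64(0.4308775462438666)]
tip [0.5269 0.2057 0.0295] [0.5269 0.2043 0.0252] [np.float64(2.231188440039727), np.float64(0.5496698182631792), np.float64(1.1107769545248007)]
```

>>> carry_out --steps '[{"delta_pos": [-4,7,-20],"twist": 0.01},{"delta_pos": [-4,7,-45],"twist": 0.01},{"delta_pos": [-4,7,-70],"twist": 0.01},{"delta_pos": [-4,7,-90],"twist": 0.01},{"delta_pos": [-4,7,-105],"twist": 0.01},{"delta_pos": [-4,7,-117],"twist": 0.01},{"delta_pos": [-4,7,-117],"twist": 0.01},{"delta_pos": [-4,7,-117],"twist": 0.01}]'

```text
time: 1.9
tcp_pos: [0.5483, 0.3248, 0.0373]
tool_rot: [-3.14, 0.002, 1.399]
ft_force: [0.2, 0.4, 1.2]
gripper_width: 1.001
```

>>> carry_out --steps '[{"delta_pos": [0,0,0]},{"delta_pos": [0,0,0]},{"delta_pos": [0,0,0]},{"delta_pos": [0,0,0]},{"delta_pos": [0,0,0]},{"delta_pos": [0,0,0]},{"delta_pos": [0,0,0]},{"delta_pos": [0,0,0]},{"delta_pos": [0,0,0]},{"delta_pos": [0,0,0]}]' --jaw 0.0 --newtons 60

```text
schema error: expected keys delta_pos, twist
```

>>> carry_out --steps '[{"delta_pos": [0,-1,-3],"twist": 0},{"delta_pos": [0,-1,-3],"twist": 0},{"delta_pos": [0,-1,-3],"twist": 0},{"delta_pos": [0,-1,-3],"twist": 0},{"delta_pos": [0,-1,-3],"twist": 0},{"delta_pos": [0,-1,-3],"twist": 0},{"delta_pos": [0,-1,-3],"twist": 0},{"delta_pos": [0,-1,-3],"twist": 0},{"delta_pos": [0,-1,-3],"twist": 0},{"delta_pos": [0,-1,-3],"twist": 0}]' --jaw 0.0 --newtons 60

```text
time: 2.73
tcp_pos: [0.5486, 0.3239, 0.0348]
tool_rot: [-3.141, 0.002, 1.399]
ft_force: [-0.4, 0.4, 4.4]
gripper_width: 0.193
```

>>> carry_out --steps '[{"delta_pos": [0,0,10],"twist": 0},{"delta_pos": [0,0,25],"twist": 0},{"delta_pos": [0,0,45],"twist": 0},{"delta_pos": [0,0,60],"twist": 0},{"delta_pos": [0,0,70],"twist": 0},{"delta_pos": [0,0,70],"twist": 0}]'

```text
time: 3.23
tcp_pos: [0.5495, 0.3244, 0.1077]
tool_rot: [3.139, -0.001, 1.399]
ft_force: [0.0, -0.3, -0.8]
gripper_width: 0.197
```

>>> carry_out --steps '[{"delta_pos": [1,-15,0],"twist": 0.03},{"delta_pos": [3,-45,0],"twist": 0.06},{"delta_pos": [5,-80,0],"twist": 0.1},{"delta_pos": [7,-115,0],"twist": 0.14},{"delta_pos": [9,-150,0],"twist": 0.17},{"delta_pos": [11,-185,0],"twist": 0.2},{"delta_pos": [13,-220,0],"twist": 0.23},{"delta_pos": [15,-255,0],"twist": 0.26},{"delta_pos": [17,-280,0],"twist": 0.28},{"delta_pos": [17,-290,0],"twist": 0.28}]'

```text
time: 4.07
tcp_pos: [0.566, 0.031, 0.1065]
tool_rot: [3.141, -0.0, 1.676]
ft_force: [-0.7, 1.0, -1.8]
gripper_width: 0.197
```

```bash
python3 - <<'E'
from h import *
o=observe();print(o['tcp_pos'],o['tool_rot'],o['gripper_width'])
snap('wrist','w1');snap('scene','s1');snap('top','t1')
crop('s1',130,330,120,270,4,'s1c'); crop('t1',300,440,120,225,5,'t1c')
cv2.imwrite('pics/w1b.png',cv2.resize(cv2.imread('pics/w1.png'),(800,600)))
E
```

```text
[0.56601767 0.031024   0.10646101] [ 3.14126627e+00 -2.22187915e-04  1.67635396e+00] 0.1973017853868269
```

View pics/w1b.png

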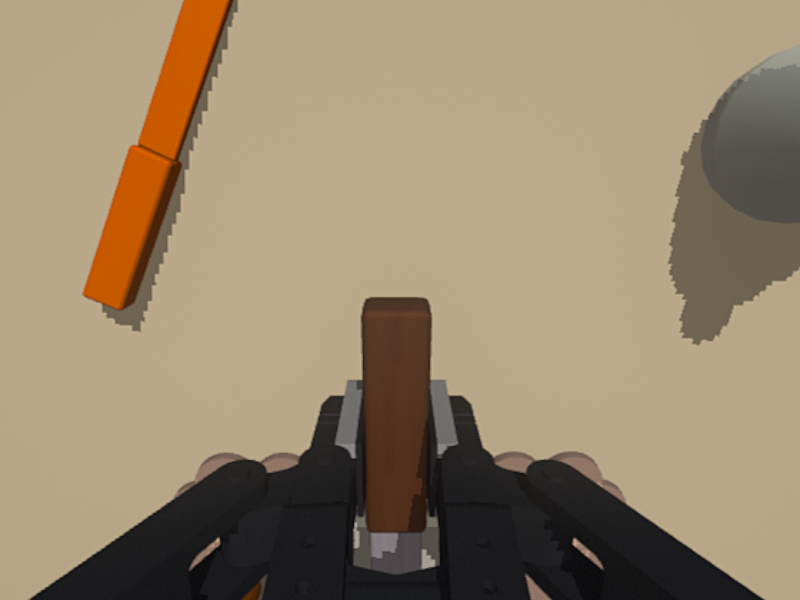

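View pics/s1c.png

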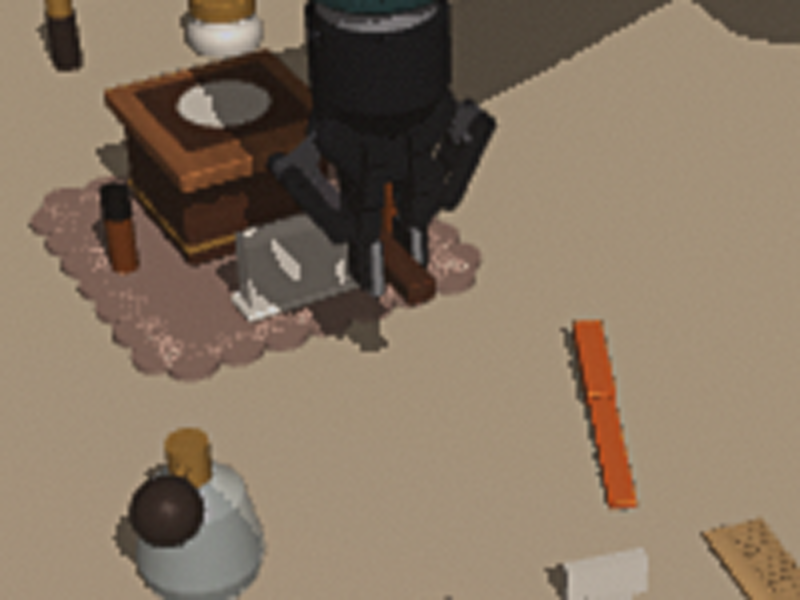

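Picture 8 of 12. The wrist view shows the handle held centrally, with its end at (397,302) and the junction at (396,532). In the scene view the blade is hidden behind the gripper, and the handle end is at about (415,285). I'll check the handle's tilt by fitting it numerically.

```bash
python3 - <<'E'
from h import *
from scipy.optimize import least_squares
W=ld('w1');S=ld('s1');np.set_printoptions(precision=4,suppress=True)
psi=1.6764; tcp=np.array([.5660,.0310,.1065])
# bar dir: tool yaw psi -> bar yaw = psi - (1.399+1.746)
def pt(x,y,z,p):
    s,dz,a,yw,lat=p
    th=psi-3.145+yw; d=np.array([np.cos(th),np.sin(th),0]);n=np.array([-d[1],d[0],0]);k=np.array([0,0,1.])
    dd=d*np.cos(a)+k*np.sin(a);kk=-d*np.sin(a)+k*np.cos(a)
    return tcp+d*s+n*lat+k*dz+dd*(x+.04)+n*y+kk*z
obs=[(-.08,-.009,.007,362,312),(-.08,.009,.007,431,312),(-.01,-.009,.007,366,531),(-.01,.009,.007,427,531)]
pr=np.array([[proj(W,pt(x,y,z,(0,-.0078,0,0,0)))/.7] for x,y,z,_,_ in obs]).round(1);print(pr)
def res(p): return np.concatenate([proj(W,pt(x,y,z,p))/.7-[u,v] for x,y,z,u,v in obs]+[[(p[1]+.0078)/.002]])
sw=np.sign((pr[1,0]-pr[0,0])[0])
if sw<0: obs=[(x,-y,z,u,v) for x,y,z,u,v in obs]
for a0 in(-.2,0,.2):
    r=least_squares(res,[0,-.0078,a0,0,0],x_scale=[.01,.01,.1,.1,.01]);print(r.x,r.cost)
print(proj(S,pt(.08,0,0,r.x)))
E
```

```text
[[[362.9 313.5]]

 [[435.2 313.7]]

 [[367.2 537.6]]

 [[428.5 537.8]]]
[ 0.0004 -0.0106 -0.0087  0.0034 -0.0005] 2.0871744021450764
[ 0.0004 -0.0106 -0.0087  0.0034 -0.0005] 2.0871744021471224
[ 0.0004 -0.0106 -0.0087  0.0034 -0.0005] 2.0871744021454757
[204.0844 162.2294]
```

View pics/t1c.png

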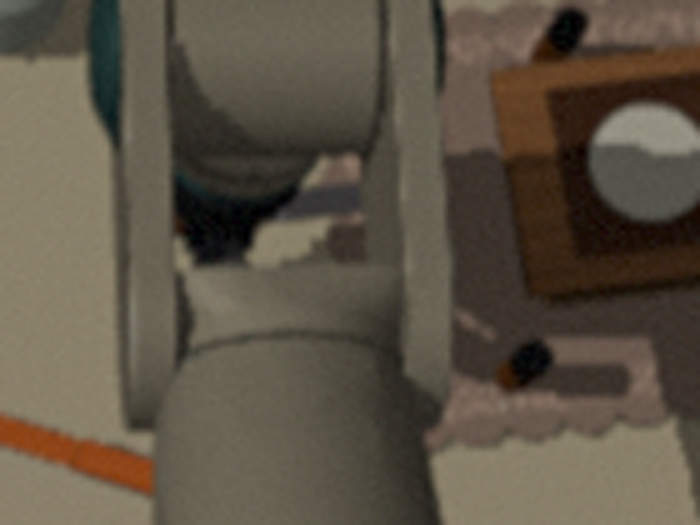

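Picture 9: the arm hides the bar from above, while the box and bottles are undisturbed. The fit puts the bar level within 0.5° and on the planned grip point. Next I lower it and slide it in.

>>> carry_out --steps '[{"delta_pos": [0,0,-8],"twist": 0},{"delta_pos": [0,0,-16],"twist": 0},{"delta_pos": [0,0,-23],"twist": 0},{"delta_pos": [0,0,-28],"twist": 0},{"delta_pos": [0,0,-28],"twist": 0},{"delta_pos": [0,0,-28],"twist": 0}]'

```text
time: 4.72
tcp_pos: [0.5658, 0.0348, 0.0782]
tool_rot: [-3.141, -0.002, 1.678]
ft_force: [-0.5, 0.8, -1.7]
gripper_width: 0.197
```

>>> carry_out --steps '[{"delta_pos": [1,-6,-1],"twist": 0},{"delta_pos": [1,-13,-1],"twist": 0},{"delta_pos": [2,-20,-1],"twist": 0},{"delta_pos": [3,-27,-1],"twist": 0},{"delta_pos": [4,-34,-1],"twist": 0},{"delta_pos": [4,-41,-1],"twist": 0},{"delta_pos": [5,-48,-1],"twist": 0},{"delta_pos": [6,-54,-1],"twist": 0},{"delta_pos": [6,-56,-1],"twist": 0},{"delta_pos": [6,-56,-1],"twist": 0}]'

```text
time: 5.55
tcp_pos: [0.5719, -0.0218, 0.0772]
tool_rot: [-3.141, -0.002, 1.677]
ft_force: [0.0, -0.1, -1.3]
gripper_width: 0.192
```

```bash
python3 - <<'E'
from h import *
o=observe();print(o['tcp_pos'],o['tool_rot'],o['gripper_width'],o['ft_force'],o['torque'])
snap('scene','s2');crop('s2',130,265,120,220,5,'s2c')
# arc plan: grip (y outward from ring, z) for constant tip insertion ins
from scipy.optimize import brentq
for a in np.radians([0,5,11.5,15,18,21,24,27]):
    n=np.array([np.sin(a),np.cos(a)]);e=np.array([np.cos(a),-np.sin(a)]);C=np.array([0,54])
    s=brentq(lambda s:(C+13*n-(120-s)*e)[0]+52,0,120)
    print(np.degrees(a).round(1),'grip',(C+10.5*n+s*e).round(1),'tiptop',(C+13*n-(120-s)*e).round(1),'s',round(s,1))
E
```

```text
[ 0.57190006 -0.02179578  0.07722769] [-3.14147501e+00 -1.66999147e-03  1.67688766e+00] 0.19172906084515423 [ 0.01141344 -0.14307485 -1.33199067] [0.00463662 0.04991548 0.04414456]
0.0 grip [68.  64.5] tiptop [-52.  67.] s 68.0
5.0 grip [67.3 58.6] tiptop [-52.   71.6] s 66.7
11.5 grip [65.1 51.5] tiptop [-52.   77.8] s 64.3
15.0 grip [63.3 47.9] tiptop [-52.   81.4] s 62.7
18.0 grip [61.4 45.1] tiptop [-52.   84.6] s 61.1
21.0 grip [59.1 42.5] tiptop [-52.   87.9] s 59.3
24.0 grip [56.6 40.3] tiptop [-52.   91.4] s 57.3
27.0 grip [53.8 38.4] tiptop [-52.   95.1] s 55.0
```

View pics/s2c.png

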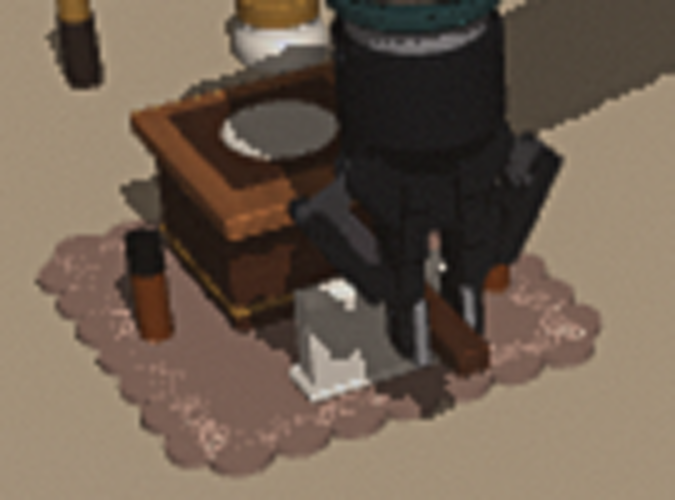

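Picture 10: the blade passes over the ring bar and goes under the lip (the tip is hidden). The lid is still shut, with its front corner at (229,222), and there is no contact force. Now I ease the grip so the handle can pivot and lever down slowly.

>>> carry_out --steps '[{"delta_pos": [0,-2,0],"twist": 0},{"delta_pos": [0,-3,0],"twist": 0},{"delta_pos": [0,-3,-1],"twist": 0},{"delta_pos": [0,-3,-2],"twist": 0},{"delta_pos": [0,-3,-3],"twist": 0},{"delta_pos": [0,-3,-4],"twist": 0},{"delta_pos": [0,-3,-5],"twist": 0},{"delta_pos": [0,-3,-6],"twist": 0},{"delta_pos": [0,-3,-7],"twist": 0},{"delta_pos": [0,-3,-8],"twist": 0}]' --newtons 25

```text
time: 6.43
tcp_pos: [0.5723, -0.0242, 0.0704]
tool_rot: [3.14, -0.002, 1.677]
ft_force: [-3.7, 1.0, 7.9]
gripper_width: 0.196
```

>>> carry_out --steps '[{"delta_pos": [0,0,-1],"twist": 0},{"delta_pos": [0,-1,-2],"twist": 0},{"delta_pos": [0,-1,-3],"twist": 0},{"delta_pos": [0,-1,-4],"twist": 0},{"delta_pos": [0,-2,-5],"twist": 0},{"delta_pos": [0,-2,-6],"twist": 0},{"delta_pos": [0,-3,-7],"twist": 0},{"delta_pos": [0,-3,-8],"twist": 0},{"delta_pos": [0,-3,-8],"twist": 0}]'

```text
time: 7.18
tcp_pos: [0.5734, -0.0266, 0.064]
tool_rot: [3.137, -0.002, 1.678]
ft_force: [-0.2, 4.3, 5.6]
gripper_width: 0.198
```

>>> carry_out --steps '[{"delta_pos": [0,0,-1],"twist": 0},{"delta_pos": [0,-1,-2],"twist": 0},{"delta_pos": [0,-1,-3],"twist": 0},{"delta_pos": [0,-1,-4],"twist": 0},{"delta_pos": [0,-2,-5],"twist": 0},{"delta_pos": [0,-2,-6],"twist": 0},{"delta_pos": [0,-3,-7],"twist": 0},{"delta_pos": [0,-3,-8],"twist": 0},{"delta_pos": [0,-3,-9],"twist": 0},{"delta_pos": [0,-3,-9],"twist": 0}]'

```text
time: 8.02
tcp_pos: [0.575, -0.0284, 0.0584]
tool_rot: [3.132, -0.003, 1.679]
ft_force: [-4.7, 7.6, 16.4]
gripper_width: 0.2
```

```bash
python3 - <<'E'
from h import *
o=observe();print(o['tcp_pos'],o['tool_rot'],o['gripper_width'],o['ft_force'])
snap('scene','s3');snap('top','t3')
# lid rise: match the far/left lid patch between s2 and s3
S=ld('s3')
a=cv2.cvtColor(cv2.imread('pics/s2.png'),6).astype(np.float32);b=cv2.cvtColor(cv2.imread('pics/s3.png'),6).astype(np.float32)
u0,u1,v0,v1=154,186,136,172
r=cv2.matchTemplate(b[v0-15:v1+8,u0-6:u1+6],a[v0:v1,u0:u1],cv2.TM_CCOEFF_NORMED);_,m,_,l=cv2.minMaxLoc(r);print('shift',l[0]-6,l[1]-15,m)
for dz in(0,.005,.01,.015):print(dz,proj(S,np.array([.6409,-.1218,.089+dz])))
E
```

```text
[ 0.57502412 -0.02835702  0.05838455] [ 3.13215154e+00 -2.65149372e-03  1.67888130e+00] 0.20037498458455236 [-4.74223145  7.60432684 16.37380327]
shift 0 0 0.9423293471336365
0 [175.51175054 163.44208122]
0.005 [175.29504272 161.68463674]
0.01 [175.07718191 159.91784173]
0.015 [174.85815887 158.14162137]
```

>>> carry_out --steps '[{"delta_pos": [0,0,-1],"twist": 0},{"delta_pos": [-1,-1,-2],"twist": 0},{"delta_pos": [-1,-1,-3],"twist": 0},{"delta_pos": [-1,-2,-4],"twist": 0},{"delta_pos": [-1,-2,-5],"twist": 0},{"delta_pos": [-1,-3,-6],"twist": 0},{"delta_pos": [-1,-3,-7],"twist": 0},{"delta_pos": [-1,-4,-8],"twist": 0},{"delta_pos": [-1,-4,-9],"twist": 0},{"delta_pos": [-1,-4,-9],"twist": 0}]'

```text
time: 8.95
tcp_pos: [0.5762, -0.0301, 0.053]
tool_rot: [3.126, -0.005, 1.68]
ft_force: [-2.3, 13.3, 17.1]
gripper_width: 0.194
```

```bash
cat >> h.py <<'E'
def rise(n,ref='s2'):
    # sub-pixel vertical shift of the lid patch, 5x enlarged; 0.353 px per mm
    a,b=[cv2.resize(cv2.cvtColor(cv2.imread(f'pics/{k}.png'),6).astype(np.float32),None,fx=5,fy=5,interpolation=cv2.INTER_CUBIC) for k in(ref,n)]
    u0,u1,v0,v1=[5*x for x in(156,180,138,166)]
    r=cv2.matchTemplate(b[v0-60:v1+30,u0-20:u1+20],a[v0:v1,u0:u1],cv2.TM_CCOEFF_NORMED);_,m,_,l=cv2.minMaxLoc(r)
    print('px shift',(l[0]-20)/5,(l[1]-60)/5,'rise mm',-(l[1]-60)/5/.353,'score',m)
E
python3 - <<'E'
from h import *
o=observe();print(o['tcp_pos'],o['tool_rot'],o['gripper_width'],o['ft_force'])
snap('scene','s4');rise('s3');rise('s4')
E
```

```text
[ 0.57617903 -0.03006279  0.05297281] [ 3.12553731 -0.00518789  1.68042681] 0.19431236473361904 [-2.25082659 13.34815144 17.12397707]
px shift 0.0 -0.2 rise mm 0.56657223796034 score 0.9509285688400269
px shift -0.2 -1.8 rise mm 5.09915014164306 score 0.9142776727676392
```

>>> carry_out --steps '[{"delta_pos": [-1,0,-1],"twist": 0},{"delta_pos": [-1,0,-2],"twist": 0},{"delta_pos": [-1,0,-3],"twist": 0},{"delta_pos": [-1,-1,-4],"twist": 0},{"delta_pos": [-1,-1,-5],"twist": 0},{"delta_pos": [-1,-1,-6],"twist": 0},{"delta_pos": [-1,-2,-7],"twist": 0},{"delta_pos": [-1,-2,-7],"twist": 0}]'

```text
time: 9.67
tcp_pos: [0.577, -0.0308, 0.0493]
tool_rot: [3.12, -0.007, 1.681]
ft_force: [-5.1, 8.8, 18.2]
gripper_width: 0.198
```

```bash
python3 - <<'E'
from h import *
o=observe();print(o['tcp_pos'],o['tool_rot'],o['gripper_width'],o['ft_force'])
snap('scene','s5');rise('s5')
E
```

```text
[ 0.57700563 -0.03075163  0.04927243] [ 3.12009764 -0.00655654  1.68114034] 0.1980435069890703 [-5.11498178  8.78246755 18.19444917]
px shift -0.4 -2.8 rise mm 7.932011331444759 score 0.9039481282234192
```

>>> carry_out --steps '[{"delta_pos": [-1,0,-1],"twist": 0},{"delta_pos": [-1,0,-2],"twist": 0},{"delta_pos": [-1,0,-3],"twist": 0},{"delta_pos": [-1,-1,-4],"twist": 0},{"delta_pos": [-1,-1,-5],"twist": 0},{"delta_pos": [-1,-1,-6],"twist": 0},{"delta_pos": [-1,-1,-6],"twist": 0}]'

```text
time: 10.3
tcp_pos: [0.5776, -0.0314, 0.0466]
tool_rot: [3.116, -0.006, 1.681]
ft_force: [-6.9, 5.2, 18.7]
gripper_width: 0.194
```

```bash
python3 - <<'E'
from h import *
o=observe();print(o['tcp_pos'],o['tool_rot'],o['gripper_width'],o['ft_force'])
snap('scene','s6');rise('s6');crop('s6',130,265,120,220,5,'s6c')
E
```

```text
[ 0.57755232 -0.03139915  0.0465857 ] [ 3.11569201 -0.00611746  1.68125587] 0.19413550257486262 [-6.86679956  5.1562395  18.6931776 ]
px shift -0.4 -3.6 rise mm 10.19830028328612 score 0.8884686827659607
```

View pics/s6c.png

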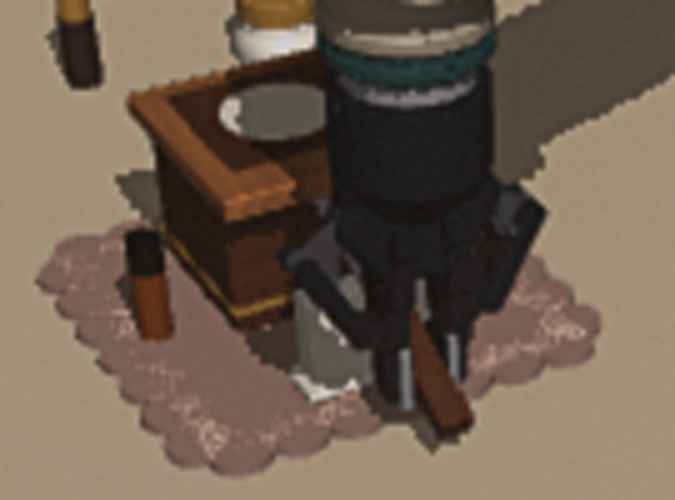

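Picture 11: the lid's front corner has moved up from (229,222) to (228,204), about 10 mm. The handle is levered down, with its end at (455,420). One more small push for margin, then I unload, release and lift away.

>>> carry_out --steps '[{"delta_pos": [-1,0,-2],"twist": 0},{"delta_pos": [-1,0,-3],"twist": 0},{"delta_pos": [-1,0,-4],"twist": 0},{"delta_pos": [-1,0,-4],"twist": 0},{"delta_pos": [-1,0,-2],"twist": 0},{"delta_pos": [0,0,0],"twist": 0},{"delta_pos": [0,0,0],"twist": 0},{"delta_pos": [0,0,0],"twist": 0}]'

```text
time: 11.02
tcp_pos: [0.5778, -0.0315, 0.0468]
tool_rot: [3.115, -0.006, 1.681]
ft_force: [-0.8, 1.6, 5.7]
gripper_width: 0.198
```

>>> carry_out --steps '[{"delta_pos": [0,0,0],"twist": 0},{"delta_pos": [0,0,0],"twist": 0},{"delta_pos": [0,0,0],"twist": 0},{"delta_pos": [0,0,0],"twist": 0},{"delta_pos": [0,0,0],"twist": 0},{"delta_pos": [0,0,0],"twist": 0}]' --jaw 0.6

```text
time: 11.52
tcp_pos: [0.5777, -0.0316, 0.0466]
tool_rot: [3.115, -0.006, 1.681]
ft_force: [-0.8, -0.2, -0.1]
gripper_width: 0.601
```

>>> carry_out --steps '[{"delta_pos": [0,0,5],"twist": 0},{"delta_pos": [0,2,12],"twist": 0},{"delta_pos": [0,4,25],"twist": 0},{"delta_pos": [0,6,45],"twist": 0},{"delta_pos": [-10,15,70],"twist": 0},{"delta_pos": [-25,35,95],"twist": 0},{"delta_pos": [-40,65,120],"twist": 0},{"delta_pos": [-60,100,140],"twist": 0},{"delta_pos": [-80,135,150],"twist": 0},{"delta_pos": [-100,170,150],"twist": 0}]'

```text
time: 12.35
tcp_pos: [0.4788, 0.1383, 0.2014]
tool_rot: [3.108, -0.007, 1.68]
ft_force: [0.3, 0.8, 0.0]
gripper_width: 0.601
```

>>> carry_out --steps '[{"delta_pos": [-20,40,0],"twist": 0},{"delta_pos": [-40,80,0],"twist": 0},{"delta_pos": [-60,110,0],"twist": 0},{"delta_pos": [-80,140,0],"twist": 0},{"delta_pos": [-80,140,0],"twist": 0},{"delta_pos": [-80,140,0],"twist": 0}]'

```text
time: 12.85
tcp_pos: [0.3978, 0.2799, 0.2029]
tool_rot: [3.106, -0.007, 1.684]
ft_force: [0.7, 0.2, -0.3]
gripper_width: 0.597
```

```bash
python3 - <<'E'
from h import *
o=observe();print(o['time'],o['tcp_pos'],o['ft_force'],np.abs(o['qvel']).max())
snap('scene','s7');rise('s7','s0');
A=cv2.imread('pics/s7.png');T=snap('top','t7')
cv2.imwrite('pics/f.png',cv2.resize(A[100:310,120:400],(800,600),interpolation=cv2.INTER_CUBIC))
E
```

```text
12.85 [0.39775849 0.27990073 0.20294665] [ 0.66786404  0.24195914 -0.31302287] 0.06407895663469634
px shift -0.4 -3.8 rise mm 10.76487252124646 score 0.9521700739860535
```

View pics/f.png

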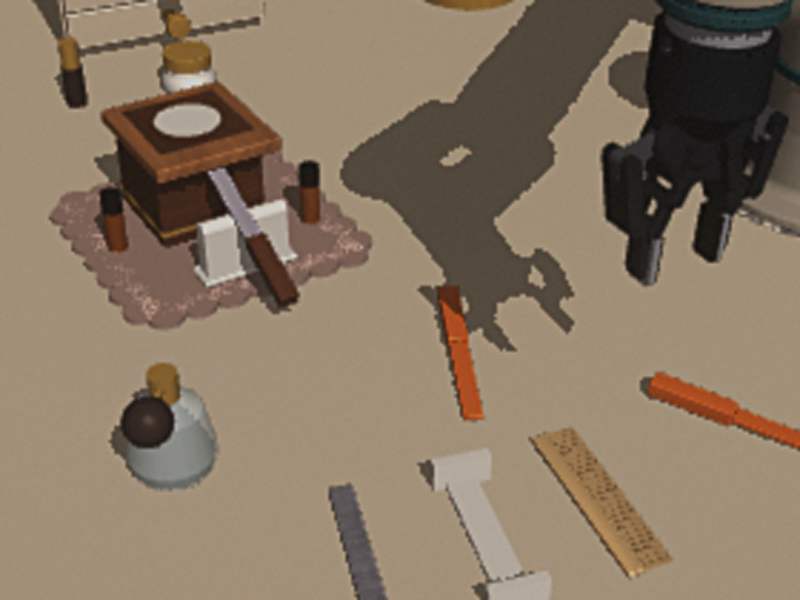

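Picture 12: the bar rests over the ring bar at (245,205) with its tip under the raised lip, the gripper is clear and the atomizer is standing at (168,440). The lid rise measured against the first image is about 10.8 mm.

```bash
python3 -c "
from cell import *
print(hand_in())"
```

```text
the job is handed in; nothing more can be done
None
```

The lid came up about a centimetre and the job is handed in, with the robot's clock at about 13 s. I took the wooden-handled pry bar from its rest and slid its blade over the ring bar, tip under the lip. I then levered the handle down slowly, let go and moved the arm clear.

- **Lid:** after release it stood about 10.8 mm above its starting height, measured as a 3.8 px shift in the scene camera. One pixel is about 2.8 mm, so that is good to about 1 mm. It was about 10.2 mm before a last small push.
- **Pry bar and bystanders:** the last picture shows the bar lying on the ring bar under the raised lip, with nothing touching it. The atomizer is standing, and I saw no change to the look-alikes. I judged these by eye, not by measurement.
- **Forces:** the wrist force readings, taken at the end of each move, peaked at about 22 N, well under the limit.
- **Disagreements:** my camera heights for the bar came out 3–5 mm below the given ones, so I used the given height for the grasp. I only saw the blade tip under the lip after letting go, because the gripper hid it while prying.

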